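# Ready the banding wheel

### The arm

A 6-joint arm with a two-finger parallel gripper is mounted at the origin on the work surface. World frame = base frame: x ahead of the robot, y to its left, z up, the work surface at z = 0. Lengths are in mm, angles in degrees, forces in N, time in s.
With the tool pointing down it reaches from about 375 to 750 mm from the base axis. Payload 9 kg.
Tool frame: the origin (TCP) lies at the very end of the fingers, on their centre line; the grasp point (between the pads) lies 19 mm behind it (tcp_to_grasp is the distance from the TCP to the grasp point, in mm); z points along the fingers, y is the line along which they close (so a half turn about z gives the same grasp; the last joint's range is limited). The gripper opens to 85 mm and grips with 20 to 120 N. Pads are 22 mm wide; open, the fingers measure 114 mm over their backs; the gripper's body (76 mm by 85 mm) begins 54 mm behind the grasp point. The pads swing forward as they close: fully open they stand 13 mm farther back than shut.
Start: joints at [-75.556, 5.964, 5.575, 89.605, 0, 77.527], TCP at [271.639, -535.022, 231.331] pointing down, gripper open.
Joint ranges: [-171.21, 171.21], [-48.23, 106.86], [-62.78, 66.21], [-105.2, 120.99], [-86.42, 89.51], [-180, 180]. Speed limits (degrees/s): [127.2, 127.2, 147.25, 180, 180, 180].

### API

Orientations are given as [roll, pitch, yaw] about the fixed x, y, z axes, in that order (R = Rz(yaw) Ry(pitch) Rx(roll)).
In Python, from bench import get_obs, camera, camera_model, job_done, tcp_to_grasp gives the robot as it stands. The module is installed in compiled form; this text tells all that it offers.
- The arm moves only by the shell command python3 -m inch 'ROWS' [FORCE]. ROWS is JSON, a list of rows, each a list of 7 numbers: the finger opening in m, from 0 to 0.0854, then the shift along the tool's x, y, z in m, then the turn, a rotation vector about the tool's x, y, z in degrees. A call has 1 to 12 rows; each row is the pose to reach, as a shift and turn from the pose commanded when the call began, along the tool's axes at that moment; what a row does not reach only later rows make up. A row lasts 1/12 s, in which the tool goes at most 41.7 mm and 7.16 degrees, less where a joint would pass 70% of its speed; a pose out of reach is approached as far as the arm can. A call with a gripper value outside its range is refused whole. The fingers move at their own pace and stop on an object; FORCE is the grip in N (left out, the last holds). Time passes only in rows, so rows that repeat a pose let the fingers close. It gives the time, the measured TCP pose, the force, the opening and the grip force at its end, in the units of the state.
- get_obs(): the state, without advancing time (a new reading comes with each control period).
- camera(name): name is "side" or "top"; returns the picture (420x560x3 uint8, red, green, blue); there is no depth.
- camera_model(name): a dict with "camera_matrix" (3x3 intrinsics, pixels), "R" (3x3) and "t" (3): a world point X has camera coordinates R X + t. Camera axes: x right, y down, z forward; pixel columns grow to the right and rows downward; lengths in mm; the calibration is good to about 2 mm. A picture is of the moment at which its call begins. camera_model takes no time and is no camera call.
- job_done(): hands the job in; it is judged then, once.
The state is a dict: "time": time; "qpos": joint angles; "dq": joint speeds; "tau": joint torques, N m; "ee_pos": TCP position; "tcp_rot": TCP orientation; "ft_force": force on the tool from outside, world axes, zero at the start; "wrist_torque": the same for the moment, N m; "gripper_width": finger opening in mm; "finger_force": force on a finger pad.
Only numpy, scipy, OpenCV 4.12 (cv2) and the standard library are available. Lean on these libraries where they do the work, as an engineer would, in place of code of your own. Each camera call takes 0.05 s, during which the arm holds its last target. There are 200 camera calls.

### The job

Get the decorating station ready for banding the vase: tip the timber hand-rest block, now standing on end at the edge of its cork-faced board, over onto its side so that it lies flat along the board, and roll the milled thumbwheel in the banding wheel's control panel until the speed needle stands on the fourth line of the scale, counted from the left as you face the panel. Leave the vase untouched on its plaster bat and do not knock the other pots and tools about.

Things in the scene. Friction and masses are not known exactly. Their poses are not given: they have to be found in the camera images.
- rest_block: Plain timber block (hand rest), 56 x 66 x 180 mm, 0.3 to 0.65 kg, loose, on end on the bench. Origin: centre of its underside as it stands; z along its length (up at the start), x the 56 mm way. Its +x face stands 1 to 4 mm off the near edge of the rest board, which stops its foot when its top is pushed along the board's +x; it tips past its balance at 17 degrees.
- block_mid (a point): The middle of the timber block (90 mm from its end, on its long axis).
- rest_board: Plywood board faced with cork, 240 (x) x 130 (y) x 15 mm thick, screwed to the bench on the panel's side of the banding wheel, beside the tray (nearer to or farther from the banding wheel than it). Origin: centre of its underside. Its x runs along its length, away from the block and the robot; its near edge, where the block stands, is at x = -120 mm.
- turntable: Motorised banding wheel, fixed to the bench: grey housing 220 mm wide and 125 mm high, from x = -100 to +155 mm, with the sloping control panel before it (nose from x = -190 mm). Origin: on the bench; x points away from the panel, so that the panel looks along -x and up: towards the robot's left (+y) side of the bench, give or take 15 degrees.
- speed_panel: Control panel, 124 mm up the slope by 200 mm wide, sloping 40 degrees from level. Origin: middle of its face. x points up the slope (towards the housing), y along the panel (left as you face the panel), z square out of the face. The thumbwheel slot is at x = +20, y = 0 mm, in a frame 4 mm high; a rocker switch (not used) at x = -30, y = -75 mm is 8 mm proud.
- wheel_crown (a point): Highest point of the thumbwheel over the panel, fixed to the panel at x = 20, y = 0, z = 12 mm. The black milled wheel is 70 mm across and 14 mm wide; its axle runs along the panel's x, 23 mm under the face; 12 mm of it shows through a slot 60 mm long (along y) and 18 mm wide.
- speed_wheel (a joint): Turn of the thumbwheel, rad, 0 to 2.4 (end stops). It grows when the crown is rolled towards the panel's -y (to the right as you face the panel); 35 mm of rim is 1 rad. It turns against about 0.04 N m of friction (just over 1 N at the rim) and stays where it is left.
- needle (a joint): Place of the speed needle along the scale, m, moved by the thumbwheel: 0.025 m per rad. 0 is the first line (left), 0.012 the second, 0.036 the fourth, 0.060 the sixth.
- vase: Leather-hard terracotta vase, 242 mm high, 142 mm across at the shoulder, 0.9 kg, loose on the plaster bat at the middle of the wheel head. Origin: centre of its foot. Not to be touched.
- tray: Open wooden tray 230 x 120 x 35 mm, fixed, with the three glaze jars, beside the rest board. Origin: centre of its underside.
- glaze_jar0: Glaze jar, 54 mm across, 75 mm high, standing in the tray; bystander. Origin: centre of its foot.
- glaze_jar1: Glaze jar as above; bystander.
- glaze_jar2: Glaze jar as above; bystander.
- bisque_bowl: Terracotta bowl, 110 mm across, 55 mm high; bystander. Origin: centre of its foot.
- brush_pot: Blue pot with brushes, 76 mm across, 210 mm high over the brushes; bystander. Origin: centre of its foot.
- bud_vase: Small terracotta vase, 70 mm across, 115 mm high; bystander. Origin: centre of its foot.
- spare_bat: Plaster disc, 120 mm across, 18 mm thick, flat on the bench; bystander. Origin: centre of its underside.
- rib_knife: Spatula, 180 mm long, lying on the bench; bystander.
- head_mid (a point): Centre of the top face of the aluminium wheel head, 190 mm above the bench: a disc of radius 135 mm, 22 mm thick, which does not turn. Its rim overhangs the top of the panel to within 17 mm (level) of the thumbwheel's crown. A plaster bat (radius 75, 18 mm thick) on it carries the vase.
- scale_mid (a point): Middle of the speed scale, at panel x = -32, y = 0: six black lines 12 mm apart from panel y = +30 mm (first line, left) to y = -30 mm (sixth), and a dark needle, all under a clear window 94 mm long and 6 mm high.
Not all that is in view belongs to the job. Of the things shaped like the rest_block, the wooden one is meant.

How it is judged (in metres and radians):
At the end, for the whole second after the job is handed in: Needle within 4 mm of the fourth line, thumbwheel still. Block at rest on a long side on the cork, level within 5 degrees, along the board within 15 degrees, its middle within 40 mm of the board's centre line and from 75 mm short of to 45 mm past its middle. Vase upright (value of joint needle between 0.032 and 0.04 m and velocity of joint speed_wheel between -0.05 and 0.05 rad/s and angle between rest_block's own z axis and vertical between 1.48 and 1.66 rad and angle between the z axis of rest_block and the x axis of rest_board, either way round below 0.26 rad and x of block_mid in the frame of rest_board between -0.075 and 0.045 m and y of block_mid in the frame of rest_board between -0.04 and 0.04 m and z of block_mid in the frame of rest_board between 0.036 and 0.056 m and linear speed of rest_block below 0.02 m/s and angle between vase's own z axis and vertical below 0.06 rad); the robot touches nothing.
It fails at once if The vase was shifted or touched: moved more than 6 mm, or pressed by the robot with more than 2 N (distance of vase from where it was at the start of the episode above 0.006 m or contact force between vase and the fingers above 2 N or contact force between vase and the arm above 2 N).
It fails at once if One of the other pots or tools was knocked more than 30 mm away or tipped over (distance of any of glaze_jar0, glaze_jar1, glaze_jar2, bisque_bowl, brush_pot, bud_vase, spare_bat, rib_knife from where it was at the start of the episode above 0.03 m or angle between any of bud_vase, brush_pot, bisque_bowl's own z axis and vertical above 0.7 rad).
It also fails if it takes over 48 s, if anything falls off the work surface, if the arm or the gripper's body presses on something with over 40 N, if the wrist force passes 120 N, or if a joint passes its speed limit or range.

## Working session

There is one attempt and no reset: what is moved stays moved. The work goes in short steps, Python scripts to look and compute and a shell command to move; the robot and the scene stay as the last step left them, time stands still between calls to the robot, and variables do not carry over. Pictures are saved under pics/ and viewed, at most 10 in all, crops included, and the job is handed in when it is done.

```bash
mkdir -p pics
cat > h.py <<'E'
import numpy as np, cv2
from bench import *
from scipy.spatial.transform import Rotation as Ro
def snap(n,f):
    im=camera(n); cv2.imwrite('pics/'+f+'.png',im[:,:,::-1]); return im
def ray(n,u,v):
    m=camera_model(n);K=np.array(m['camera_matrix']);R=np.array(m['R']);t=np.array(m['t'])
    return -R.T@t, R.T@np.linalg.solve(K,[u,v,1])
def onz(n,u,v,z):
    c,d=ray(n,u,v); return c+d*(z-c[2])/d[2]
def two(a,b):
    (c1,d1),(c2,d2)=ray('side',*a),ray('top',*b)
    s=np.linalg.lstsq(np.c_[d1,-d2],c2-c1,rcond=None)[0]
    p,q=c1+s[0]*d1,c2+s[1]*d2; return (p+q)/2,np.linalg.norm(p-q)
def proj(n,X):
    m=camera_model(n);x=np.array(m['camera_matrix'])@(np.array(m['R'])@np.array(X,float)+np.array(m['t'])); return x[:2]/x[2]
def tool(X): # world shift -> tool axes now
    o=get_obs(); return o
E
python3 - <<'E'
from h import *
snap('side','s0');snap('top','t0')
for n in('side','top'):
    print(n,ray(n,280,210),camera_model(n)['camera_matrix'])
print(get_obs())
E
```

```text
side (array([1062.87916905, -481.7526631 , 1136.91885062]), array([-0.44244025,  0.40139431, -0.80229794])) [[416.98041499   0.         275.93231853]
 [  0.         416.98041499 218.91973691]
 [  0.           0.           1.        ]]
top (array([ 362.08877785,  -21.61425724, 1569.51228217]), array([ 0.10984112,  0.01306549, -0.99406749])) [[504.8036661    0.         283.5846472 ]
 [  0.         504.8036661  200.48155826]
 [  0.           0.           1.        ]]
{'time': 0.1, 'qpos': array([-7.55564293e+01,  5.99644623e+00,  5.53333286e+00,  8.96044293e+01,
        3.59080770e-04,  7.75269354e+01]), 'dq': array([ 0.02719494, -0.11895925,  0.0513582 ,  0.00848102,  0.04938429,
        0.0485995 ]), 'tau': array([ 6.41085848e-03, -5.58208537e+01,  5.04719567e+01,  1.30827774e-02,
       -2.68123140e-04,  2.54503490e-06]), 'ee_pos': array([ 271.55573926, -534.7108278 ,  230.60477761]), 'tcp_rot': array([-1.79934129e+02, -1.49385175e-02,  2.69166265e+01]), 'ft_force': array([ 0.6130104 , -0.17802863, -0.64722568]), 'wrist_torque': array([-0.02660407, -0.03624694, -0.03033699]), 'finger_force': 0.0, 'gripper_width': 85.17276338166683}
```

View pics/s0.png

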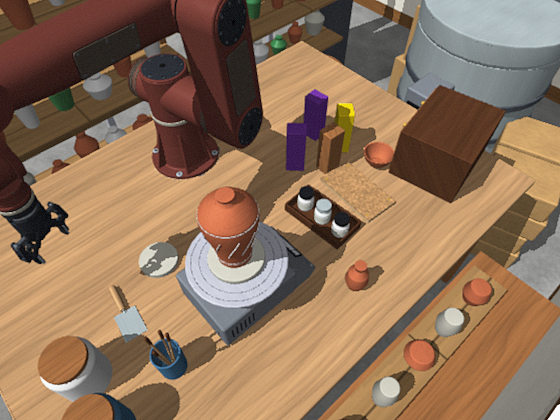

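View pics/t0.png

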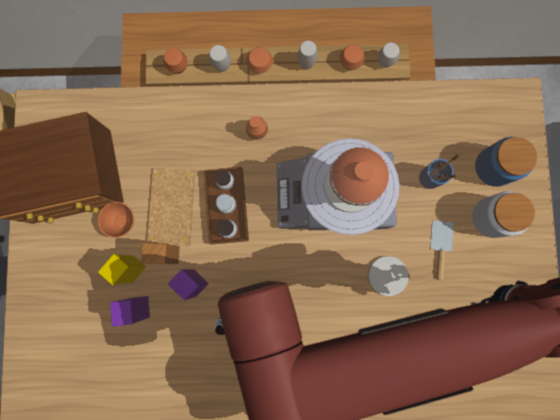

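Side: the wooden block stands at about (331,150). The look-alikes are purple at (296,147) and (315,115), and yellow at (345,120). In the top view wood is at (160,252), purple at (188,284) and (130,311), yellow at (120,270). The wooden one fits: it is timber and stands at the cork board's near edge. The panel is at top (287,195). I'll confirm with one enlarged crop.

Run:
```python
from h import *
s=cv2.imread('pics/s0.png');t=cv2.imread('pics/t0.png')
a=cv2.resize(t[135:285,100:320],None,fx=3.6,fy=3.6,interpolation=3)[:, :790]
cv2.imwrite('pics/c1.png',a)
b=cv2.resize(s[80:270,250:410],None,fx=3.1,fy=3.1,interpolation=3)
cv2.imwrite('pics/c2.png',b); print(a.shape,b.shape)
```

```text
(540, 790, 3) (589, 496, 3)
```

View pics/c1.png

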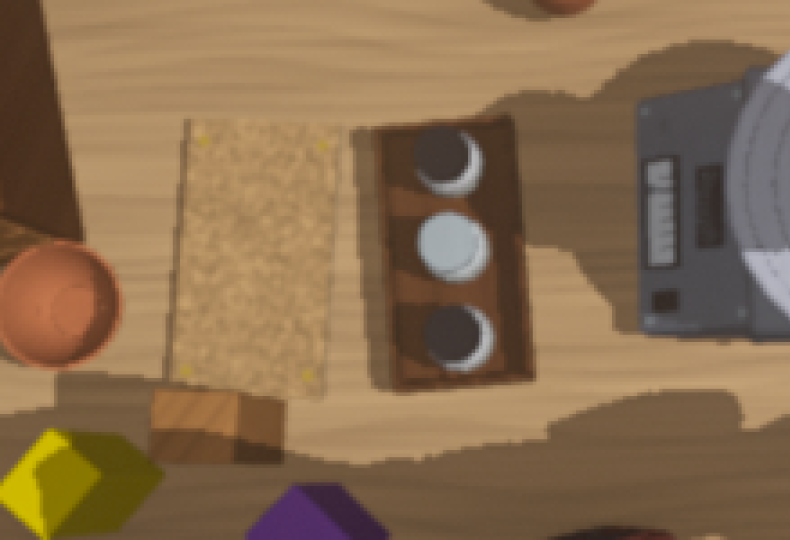

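View pics/c2.png

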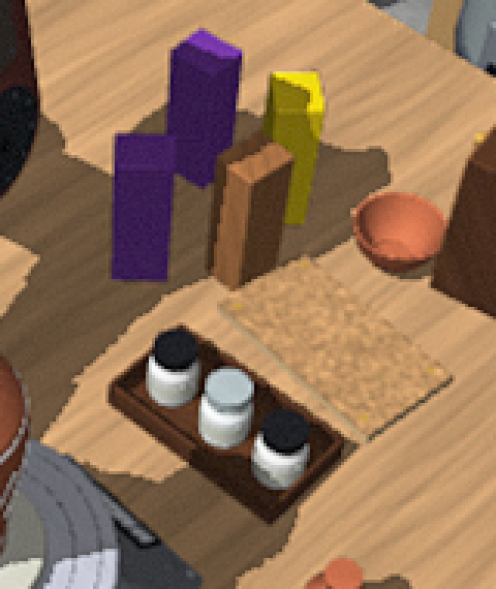

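The crop shows the wooden block at crop (195,425), its foot at the cork board's near edge, so it is the one. The panel shows the scale window at (663,212), the thumbwheel slot at (709,206) and the rocker at (665,300).

Run:
```python
from h import *
np.set_printoptions(precision=1,suppress=True)
c=lambda u,v:(100+u/3.6,135+v/3.6)
print('board');P=[onz('top',*c(*p),15)[:2] for p in[(190,120),(340,122),(325,398),(168,385)]]
for p in P: print(p)
print('len',np.linalg.norm(P[0]-P[3]),np.linalg.norm(P[1]-P[2]),'cen',sum(P)/4)
print('blocktop');Q=[onz('top',*c(*p),180)[:2] for p in[(153,391),(238,391),(235,462),(150,461)]]
for p in Q: print(p)
print('cen',sum(Q)/4)
d=lambda u,v:(250+u/3.1,80+v/3.1)
print('side block top',[onz('side',*d(*p),180)[:2] for p in[(293,153),(235,178),(217,158),(262,134)]])
print('side board',[onz('side',*d(*p),15)[:2] for p in[(305,257),(452,378),(367,437),(222,303)]])
# panel: face centre height: try z's
for nm,p in dict(scaletop=(663,157),scalebot=(663,266),slott=(709,166),slotb=(709,247),rocker=(665,300),noseT=(638,102),noseB=(643,333)).items():
    print(nm,[onz('top',*c(*p),z)[:2] for z in (50,80,110)])
print('head? centre',onz('top',352,186,190), 'jars',[onz('top',*c(*p),75)[:2] for p in[(445,160),(450,243),(455,333)]])
print('bowl',onz('top',115,219,55),'yel',[onz('top',*c(*p),180)[:2] for p in[(50,430),(0,490),(100,480)]],'purple',onz('top',*c(310,485),180))
```

```text
board
[674.2 395.3]
[669.4 264.4]
[430.1 276.9]
[444.1 411.4]
len 230.72449473542844 239.71316082014914 cen [554.4 337. ]
blocktop
[431.  376.8]
[429.6 311.8]
[375.8 313.6]
[377.9 378.4]
cen [403.6 345.1]
side block top [array([432.8, 379.7]), array([417.4, 306.5]), array([383.2, 314.3]), array([389.8, 377. ])]
side board [array([453.9, 407.7]), array([683.6, 392.5]), array([672.9, 263.7]), array([438.2, 284.6])]
scaletop [array([626.1, -16.3]), array([620.8, -16.4]), array([615.6, -16.5])]
scalebot [array([533.1, -14.3]), array([529.7, -14.5]), array([526.3, -14.6])]
slott [array([617.4, -55.1]), array([612.4, -54.5]), array([607.4, -53.8])]
slotb [array([548.3, -53.4]), array([544.7, -52.8]), array([541. , -52.2])]
rocker [array([504.4, -15.4]), array([501.5, -15.5]), array([498.7, -15.6])]
noseT [array([674. ,   3.9]), array([667.9,   3.4]), array([661.7,   2.9])]
noseB [array([477. ,   3.6]), array([474.8,   3.1]), array([472.5,   2.6])]
head? centre [ 576.8 -203.7  190. ] jars [array([623.3, 165.5]), array([553.4, 161.8]), array([478.5, 158.2])]
bowl [513.2 497.   55. ] yel [array([403.1, 455.1]), array([358.5, 492.2]), array([364.4, 416.2])] purple [357.3 256.4 180. ]
```

```bash
cat >> h.py <<'E'
np.set_printoptions(precision=1,suppress=True)
def goal(p,rpy):
    o=get_obs();R0=Ro.from_euler('xyz',o['tcp_rot'],degrees=True);R1=Ro.from_euler('xyz',rpy,degrees=True)
    print('now',o['ee_pos'],o['tcp_rot'],'F',o['ft_force'],'t',o['time'])
    print('shift mm',R0.inv().apply(np.array(p,float)-o['ee_pos']),'rot deg',(R0.inv()*R1).as_rotvec(degrees=True),'n',np.linalg.norm((R0.inv()*R1).as_rotvec(degrees=True)))
E
python3 - <<'E'
from h import *
c=lambda u,v:(100+u/3.6,135+v/3.6); d=lambda u,v:(250+u/3.1,80+v/3.1)
print('nose corner',two(d(203,578),c(638,101)))
for z in (80,90,100,110):
    X=[onz('top',*c(709,206),z-9)[0],onz('top',*c(709,206),z-9)[1],z]; print(X,proj('side',X),'crop',(proj('side',X)-[250,80])*3.1)
t=cv2.imread('pics/t0.png'); cv2.imwrite('pics/p1.png',cv2.resize(t[160:235,270:345],None,fx=8,fy=8,interpolation=cv2.INTER_CUBIC))
goal([400,0,260],[180,0,180])
E
```

```text
nose corner (array([680.2,   6. ,  31. ]), np.float64(4.5190091318779695))
[np.float64(580.1575228297422), np.float64(-53.82090947802703), 80] [277.6 248.4] crop [ 85.5 522.2]
[np.float64(578.7022878772144), np.float64(-53.60598529872814), 90] [277.3 246.3] crop [ 84.6 515.6]
[np.float64(577.2470529246866), np.float64(-53.391061119429246), 100] [277.  244.2] crop [ 83.6 508.9]
[np.float64(575.7918179721588), np.float64(-53.17613694013035), 110] [276.7 242. ] crop [ 82.7 502.1]
now [ 271.6 -534.7  230.6] [-179.9   -0.    26.9] F [ 0.6 -0.2 -0.6] t 0.1
shift mm [ 356.6 -418.7  -28.8] rot deg [  -0.    -0.1 -153.1] n 153.08336970854742
```

View pics/p1.png

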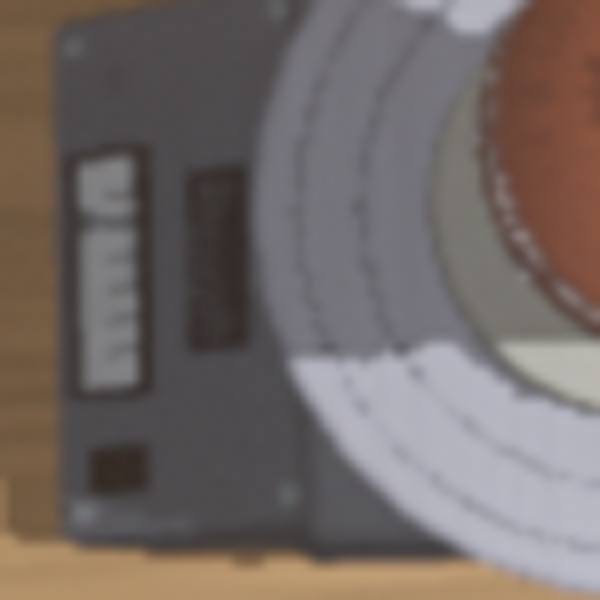

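The panel crop shows the scale window at (75-150,150-390). The first line should be at row 192, the fourth near 286 and the needle near 215, which is about 9 mm. That leaves roughly +27 mm of needle, or 38 mm of rim. Moving over now.

```bash
python3 -m inch '[[0,0.03,-0.035,-0.03,0,0,-7],[0,0.06,-0.07,-0.03,0,0,-14],[0,0.09,-0.105,-0.03,0,0,-21],[0,0.119,-0.14,-0.03,0,0,-28],[0,0.143,-0.168,-0.03,0,0,-35],[0,0.167,-0.196,-0.03,0,0,-42],[0,0.19,-0.223,-0.03,0,0,-49],[0,0.214,-0.251,-0.03,0,0,-56],[0,0.238,-0.279,-0.03,0,0,-63],[0,0.262,-0.307,-0.03,0,0,-70],[0,0.285,-0.335,-0.03,0,0,-77],[0,0.309,-0.363,-0.03,0,0,-84]]'
python3 - <<'E'
from h import *
goal([450,60,230],[-140,0,180])
E
```

```text
time: 1.1
ee_pos: [382.7, -69.7, 261.2]
tcp_rot: [180.0, 0.0, 111.2]
ft_force: [0.6, -0.8, -0.3]
gripper_width: -0.2
finger_force: 0.0
now [382.7 -69.7 261.2] [180.    0.  111.2] F [ 0.6 -0.8 -0.3] t 1.1
shift mm [ 96.5 109.7  31.2] rot deg [ 35.  -23.9 -65.8] n 78.28443559985813
```

```bash
python3 -m inch '[[0,0.010,0.012,0.003,3,-2,-5.5],[0,0.020,0.023,0.006,6,-4,-11],[0,0.030,0.034,0.009,9,-6,-16.5],[0,0.040,0.045,0.012,12,-8,-22],[0,0.050,0.056,0.015,15,-10,-27.5],[0,0.058,0.066,0.018,18,-12,-33],[0,0.066,0.075,0.021,21,-14,-38.5],[0,0.074,0.084,0.024,24,-16,-44],[0,0.082,0.093,0.027,26.5,-18,-49.5],[0,0.09,0.102,0.030,29,-20,-55],[0,0.096,0.11,0.031,32,-22,-60.5],[0,0.096,0.11,0.031,35,-23.9,-65.8]]'
python3 - <<'E'
from h import *
n=np.array([0,.643,.766])
goal(np.array([590,-53,95])+40*n,[-140,0,180])
E
```

```text
time: 2.1
ee_pos: [451.7, 58.7, 229.4]
tcp_rot: [-139.9, -0.2, 180.0]
ft_force: [0.5, -0.1, -0.2]
gripper_width: 0.1
finger_force: 0.0
now [451.7  58.7 229.4] [-139.9   -0.2  180. ] F [ 0.5 -0.1 -0.2] t 2.1
shift mm [-138.6    0.8  134.4] rot deg [-0.1 -0.2  0.1] n 0.21465654338117776
```

```bash
python3 -m inch '[[0,-0.04,0,0],[0,-0.08,0,0.02],[0,-0.115,0,0.05],[0,-0.139,0.001,0.08],[0,-0.139,0.001,0.105],[0,-0.139,0.001,0.125],[0,-0.139,0.001,0.134],[0,-0.139,0.001,0.134]]' ; sleep 0
python3 -m inch '[[0,-0.04,0,0,0,0,0],[0,-0.08,0,0.02,0,0,0],[0,-0.115,0,0.05,0,0,0],[0,-0.139,0.001,0.08,0,0,0],[0,-0.139,0.001,0.105,0,0,0],[0,-0.139,0.001,0.125,0,0,0],[0,-0.139,0.001,0.134,0,0,0],[0,-0.139,0.001,0.134,0,0,0]]'
python3 - <<'E'
from h import *
print(get_obs()['ee_pos'],get_obs()['qpos'])
s=snap('side','s1'); t=camera('top')
a=cv2.resize(s[215:285,235:335],None,fx=4,fy=4,interpolation=2)
b=cv2.resize(t[160:230,260:360],None,fx=4,fy=4,interpolation=2)
cv2.imwrite('pics/m1.png',np.vstack([a,b])[:,:,::-1])
E
```

```text
time: 2.77
ee_pos: [588.2, -29.7, 124.8]
tcp_rot: [-140.0, -0.2, 179.6]
ft_force: [0.5, 0.1, 0.2]
gripper_width: 0.1
finger_force: 0.0
[588.2 -29.7 124.8] [  3.4  12.2  -6.2  75.1 -39.9   5. ]invalid input
```

View pics/m1.png

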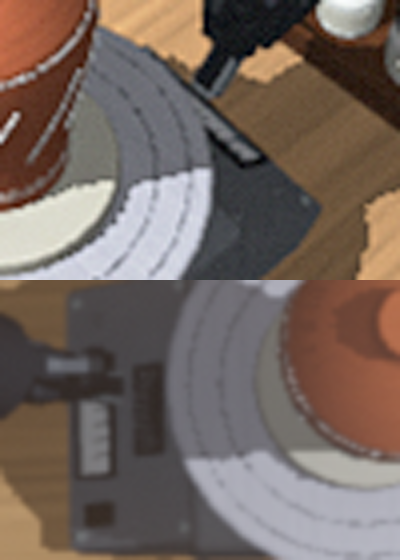

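Tip hangs off the panel, in line with the slot (top crop tip at (123,385), slot at (148,409)). Advancing along the normal until it touches.

```bash
python3 -m inch '[[0,0.003,0,0.012,0,0,0],[0,0.003,0,0.022,0,0,0],[0,0.003,0,0.028,0,0,0],[0,0.003,0,0.028,0,0,0],[0,0.003,0,0.028,0,0,0]]'
for i in 1 2; do python3 -m inch '[[0,0,0,0.0015,0,0,0],[0,0,0,0.003,0,0,0],[0,0,0,0.003,0,0,0]]' | grep -E 'ee_|ft'; done
```

```text
time: 3.28
ee_pos: [586.6, -46.5, 105.7]
tcp_rot: [-140.0, -0.0, 179.7]
ft_force: [0.5, 0.2, 0.9]
gripper_width: -0.1
finger_force: 0.0
ee_pos: [586.8, -48.5, 103.2]
ft_force: [-0.1, 0.6, 0.1]
ee_pos: [586.5, -50.6, 100.5]
ft_force: [-0.2, -0.8, 0.6]
```

```bash
python3 -m inch '[[0,0,0,0.001,0,0,0],[0,0,0,0.002,0,0,0],[0,0,0,0.002,0,0,0]]' | grep -E 'ee_|ft'; python3 -m inch '[[0,0,0,0.001,0,0,0],[0,0,0,0.002,0,0,0],[0,0,0,0.002,0,0,0]]' | grep -E 'ee_|ft'
```

```text
ee_pos: [586.5, -51.9, 99.1]
ft_force: [-0.3, 0.5, -0.5]
ee_pos: [586.6, -53.1, 97.7]
ft_force: [-0.3, -0.3, -0.2]
```

```bash
python3 -m inch '[[0,0,0,0.001,0,0,0],[0,0,0,0.002,0,0,0],[0,0,0,0.002,0,0,0]]' | grep -E 'ee_|ft'; python3 -m inch '[[0,0,0,0.001,0,0,0],[0,0,0,0.002,0,0,0],[0,0,0,0.002,0,0,0]]' | grep -E 'ee_|ft'
```

```text
ee_pos: [587.6, -53.5, 97.4]
ft_force: [0.2, 7.4, 7.3]
ee_pos: [588.8, -54.0, 97.2]
ft_force: [0.9, 16.0, 12.8]
```

Contact at z = 97.4 with about 20 N. Dragging the crown towards the robot.

```bash
python3 -m inch '[[0,0.003,0,0,0,0,0],[0,0.006,0,0,0,0,0],[0,0.009,0,0,0,0,0],[0,0.012,0,0,0,0,0],[0,0.015,0,0,0,0,0],[0,0.018,0,0,0,0,0],[0,0.020,0,0,0,0,0],[0,0.020,0,0,0,0,0]]' | grep -E 'ee_|ft'
python3 -m inch '[[0,0,0,-0.008,0,0,0],[0,0,0,-0.03,0,0,0],[0,0.03,0,-0.06,0,0,0],[0,0.06,0,-0.09,0,0,0],[0,0.06,0,-0.09,0,0,0]]' | grep -E 'ee_|ft'
python3 - <<'E'
from h import *
t=np.mean([camera('top').astype(float) for _ in range(4)],0).astype(np.uint8)[...,::-1]
cv2.imwrite('pics/p2.png',cv2.resize(t[160:235,270:345],None,fx=8,fy=8,interpolation=2))
E
```

```text
ee_pos: [567.8, -54.2, 96.7]
ft_force: [-1.4, 13.8, 13.1]
ee_pos: [505.4, 5.2, 167.7]
ft_force: [0.7, 0.6, 1.2]
```

View pics/p2.png

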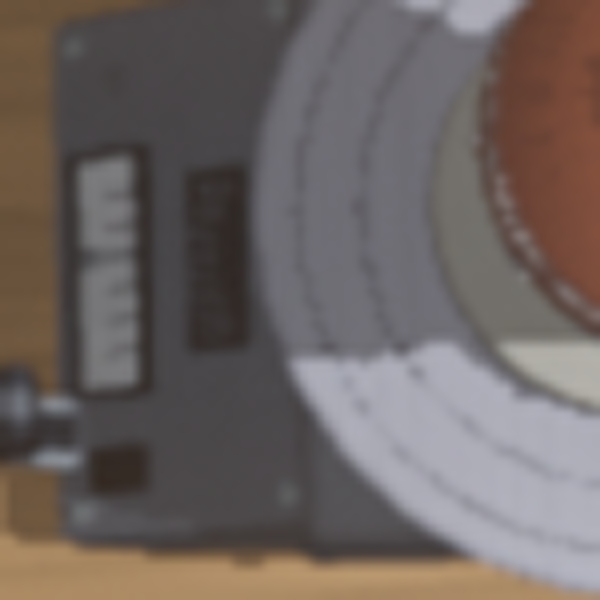

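The needle moved from about row 215 to 253 without slipping. I'll get its place and the lines from intensity profiles.

Run:
```python
from h import *
t=cv2.imread('pics/p2.png',0); o=cv2.imread('pics/p1.png',0)
for nm,im in(('now',t),('before',o)):
  for c0,c1 in((82,105),(110,134)):
    print(nm,c0,[(int(r),int(v)) for r,v in zip(range(160,390,4),im[160:390:4,c0:c1].mean(1))])
```

```text
now 82 [(160, 78), (164, 97), (168, 109), (172, 117), (176, 119), (180, 119), (184, 118), (188, 117), (192, 116), (196, 116), (200, 116), (204, 116), (208, 116), (212, 114), (216, 114), (220, 113), (224, 113), (228, 113), (232, 114), (236, 114), (240, 113), (244, 108), (248, 97), (252, 87), (256, 83), (260, 84), (264, 90), (268, 99), (272, 106), (276, 112), (280, 113), (284, 113), (288, 113), (292, 112), (296, 112), (300, 113), (304, 113), (308, 112), (312, 112), (316, 112), (320, 111), (324, 111), (328, 111), (332, 111), (336, 111), (340, 111), (344, 111), (348, 110), (352, 110), (356, 110), (360, 110), (364, 110), (368, 110), (372, 110), (376, 110), (380, 105), (384, 97), (388, 83)]
now 110 [(160, 94), (164, 108), (168, 113), (172, 113), (176, 113), (180, 110), (184, 107), (188, 102), (192, 97), (196, 96), (200, 103), (204, 111), (208, 114), (212, 113), (216, 109), (220, 104), (224, 99), (228, 98), (232, 104), (236, 111), (240, 113), (244, 109), (248, 100), (252, 92), (256, 92), (260, 98), (264, 105), (268, 112), (272, 114), (276, 111), (280, 107), (284, 103), (288, 101), (292, 103
[... 992 characters left out ...]
fore 110 [(160, 100), (164, 114), (168, 119), (172, 119), (176, 119), (180, 116), (184, 114), (188, 109), (192, 103), (196, 102), (200, 109), (204, 116), (208, 117), (212, 111), (216, 99), (220, 90), (224, 90), (228, 98), (232, 109), (236, 118), (240, 121), (244, 119), (248, 116), (252, 111), (256, 107), (260, 107), (264, 112), (268, 118), (272, 120), (276, 118), (280, 113), (284, 109), (288, 107), (292, 109), (296, 116), (300, 122), (304, 123), (308, 120), (312, 114), (316, 109), (320, 110), (324, 114), (328, 120), (332, 124), (336, 124), (340, 121), (344, 114), (348, 110), (352, 112), (356, 118), (360, 122), (364, 125), (368, 127), (372, 127), (376, 126), (380, 117), (384, 100), (388, 80)]
```

Lines are at rows 195, 227, 258, 288, 318 and 349. The needle is at about 256-257 (≈24 mm), so it needs about 12 mm more, or 17 mm of rim. Repeating the stroke.

```bash
python3 -m inch '[[0,-0.03,0,0.03,0,0,0],[0,-0.06,0,0.05,0,0,0],[0,-0.08,0,0.07,0,0,0],[0,-0.08,0,0.08,0,0,0],[0,-0.08,0,0.084,0,0,0],[0,-0.08,0,0.084,0,0,0],[0,-0.08,0,0.084,0,0,0]]' | grep -E 'ee_|ft'
python3 -m inch '[[0,0,0,0.002,0,0,0],[0,0,0,0.004,0,0,0],[0,0,0,0.006,0,0,0],[0,0,0,0.006,0,0,0]]' | grep -E 'ee_|ft'
```

```text
ee_pos: [585.9, -52.2, 98.7]
ft_force: [0.2, -0.7, 0.6]
ee_pos: [588.7, -54.0, 97.2]
ft_force: [0.9, 13.9, 12.0]
```

```bash
python3 -m inch '[[0,0.003,0,0,0,0,0],[0,0.006,0,0,0,0,0],[0,0.009,0,0,0,0,0],[0,0.012,0,0,0,0,0],[0,0.015,0,0,0,0,0],[0,0.018,0,0,0,0,0],[0,0.019,0,0,0,0,0],[0,0.019,0,0,0,0,0]]' | grep -E 'ee_|ft'
python3 -m inch '[[0,0,0,-0.008,0,0,0],[0,0,0,-0.03,0,0,0],[0,0.03,0,-0.06,0,0,0],[0,0.06,0,-0.09,0,0,0],[0,0.06,0,-0.1,0,0,0],[0,0.06,0,-0.1,0,0,0]]' | grep -E 'ee_|ft'
python3 - <<'E'
from h import *
t=np.mean([camera('top').astype(float) for _ in range(4)],0).astype(np.uint8)[...,::-1]
im=cv2.resize(t[160:235,270:345],None,fx=8,fy=8,interpolation=2); cv2.imwrite('pics/p3.png',im)
im=cv2.cvtColor(im,6)
for c0,c1 in((82,105),(110,134)):
    print(c0,[(int(r),int(v)) for r,v in zip(range(176,380,4),im[176:380:4,c0:c1].mean(1))])
goal([330,348,230],[180,0,177])
E
```

```text
ee_pos: [568.7, -54.1, 96.8]
ft_force: [-2.5, 13.8, 13.4]
ee_pos: [508.4, 10.7, 174.0]
ft_force: [0.9, 1.1, -0.3]
82 [(176, 120), (180, 119), (184, 119), (188, 118), (192, 117), (196, 117), (200, 117), (204, 117), (208, 116), (212, 115), (216, 114), (220, 114), (224, 113), (228, 113), (232, 113), (236, 114), (240, 114), (244, 114), (248, 114), (252, 114), (256, 113), (260, 113), (264, 114), (268, 114), (272, 114), (276, 110), (280, 103), (284, 94), (288, 85), (292, 81), (296, 84), (300, 93), (304, 102), (308, 110), (312, 112), (316, 113), (320, 113), (324, 112), (328, 112), (332, 112), (336, 112), (340, 112), (344, 112), (348, 111), (352, 111), (356, 110), (360, 110), (364, 110), (368, 111), (372, 110), (376, 111)]
110 [(176, 113), (180, 111), (184, 108), (188, 104), (192, 98), (196, 96), (200, 103), (204, 112), (208, 115), (212, 115), (216, 111), (220, 105), (224, 99), (228, 99), (232, 105), (236, 112), (240, 115), (244, 114), (248, 110), (252, 105), (256, 102), (260, 102), (264, 107), (268, 112), (272, 115), (276, 112), (280, 107), (284, 102), (288, 99), (292, 101), (296, 108), (300, 115), (304, 117), (308, 115), (312, 109), (316, 104), (320, 105), (324, 109), (328, 114), (332, 118), (336, 118), (340, 115), (344, 109), (348, 105), (352, 107), (356, 112), (360, 116), (364, 119), (368, 122), (372, 121), (376, 120)]
now [507.9   8.4 170.2] [-140.    -0.1  179.6] F [-0.5 -0.2 -0. ] t 8.35
shift mm [ 180.3  221.  -263. ] rot deg [-40.    0.8   2.5] n 40.070910822132845
```

The needle centre is at about row 291 (left columns), against line 4 at 288.5. That is within about 1 mm of the fourth line, so the wheel is done. Next the block: first to a point behind it, high up.

```bash
python3 -m inch '[[0,0.01,-0.015,-0.025,0,0,0],[0,0.02,-0.03,-0.06,0,0,0],[0,0.045,-0.01,-0.09,-5,0,0],[0,0.07,0.02,-0.115,-12,0,0],[0,0.09,0.05,-0.14,-18,0,0],[0,0.11,0.085,-0.165,-24,0,1],[0,0.13,0.12,-0.19,-30,0,1.5],[0,0.15,0.16,-0.215,-36,0.5,2],[0,0.17,0.19,-0.24,-40,0.8,2.5],[0,0.18,0.21,-0.255,-40,0.8,2.5],[0,0.18,0.221,-0.263,-40,0.8,2.5],[0,0.18,0.221,-0.263,-40,0.8,2.5]]' | grep -E 'ee_|ft|rot'
python3 - <<'E'
from h import *
s=snap('side','s2');t=camera('top')
a=cv2.resize(s[60:200,240:420],None,fx=3,fy=3,interpolation=2);b=cv2.resize(t[225:325,80:260],None,fx=3,fy=3,interpolation=2)
cv2.imwrite('pics/m2.png',np.vstack([a,b])[:600,:,::-1])
goal([335,346,162],[180,0,177])
E
```

```text
ee_pos: [328.7, 351.4, 229.5]
tcp_rot: [179.9, -0.0, 177.2]
ft_force: [1.3, 0.3, -0.9]
now [329.9 348.5 229.8] [-180.    -0.   177.2] F [-0.   0.  -0.2] t 9.45
shift mm [-5.2 -2.2 67.8] rot deg [-0.  -0.   0.2] n 0.16907121751399476
```

View pics/m2.png

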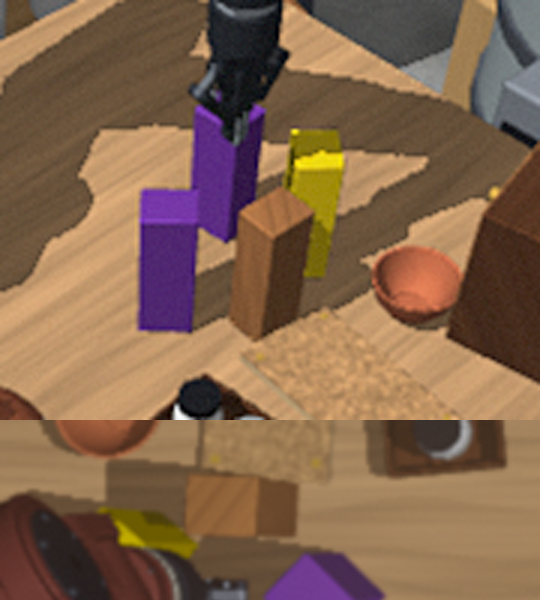

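Side crop: closed fingers stand behind the wooden block (crop (270,265)) and clear of the purple and yellow ones. Lowering, then pushing the top along the board.

```bash
python3 -m inch '[[0,-0.005,-0.002,0.03,0,0,0],[0,-0.005,-0.002,0.06,0,0,0],[0,-0.005,-0.002,0.068,0,0,0],[0,-0.005,-0.002,0.068,0,0,0]]' | grep -E 'ee_|ft'
python3 -m inch '[[0,-0.008,0,0,0,0,0],[0,-0.016,0,0,0,0,0],[0,-0.022,0,0,0,0,0],[0,-0.026,0,0,0,0,0],[0,-0.03,0,0,0,0,0],[0,-0.034,0,0,0,0,0],[0,-0.038,0,0,0,0,0],[0,-0.042,0,0,0,0,0]]' | grep -E 'ee_|ft'
python3 -m inch '[[0,-0.004,0,0,0,0,0],[0,-0.008,0,0,0,0,0],[0,-0.012,0,0,0,0,0],[0,-0.016,0,0,0,0,0],[0,-0.02,0,0,0,0,0],[0,-0.02,0,0,0,0,0]]' | grep -E 'ee_|ft'
```

```text
ee_pos: [334.3, 344.4, 160.4]
ft_force: [0.1, 0.3, -0.5]
ee_pos: [377.3, 344.2, 163.2]
ft_force: [-0.4, 1.2, 0.1]
ee_pos: [397.7, 343.0, 163.0]
ft_force: [0.4, -0.8, 0.1]
```

```bash
python3 -m inch '[[0,-0.004,0,0,0,0,0],[0,-0.008,0,0,0,0,0],[0,-0.012,0,0,0,0,0],[0,-0.016,0,0,0,0,0],[0,-0.02,0,0,0,0,0],[0,-0.024,0,0,0,0,0],[0,-0.028,0,0,0,0,0],[0,-0.032,0,0,0,0,0],[0,-0.036,0,0,0,0,0],[0,-0.036,0,0,0,0,0],[0,-0.036,0,0,0,0,0],[0,-0.036,0,0,0,0,0]]' | grep -E 'ee_|ft'
python3 - <<'E'
from h import *
s=snap('side','s3');t=camera('top');cv2.imwrite('pics/t3.png',t[:,:,::-1])
a=cv2.resize(s[80:220,250:430],None,fx=3,fy=3,interpolation=2);b=cv2.resize(t[160:260,100:280],None,fx=3,fy=3,interpolation=2)
cv2.imwrite('pics/m3.png',np.vstack([a,b])[:600,:,::-1])
E
```

```text
ee_pos: [432.8, 341.3, 163.1]
ft_force: [0.3, 0.0, 0.2]
```

View pics/m3.png

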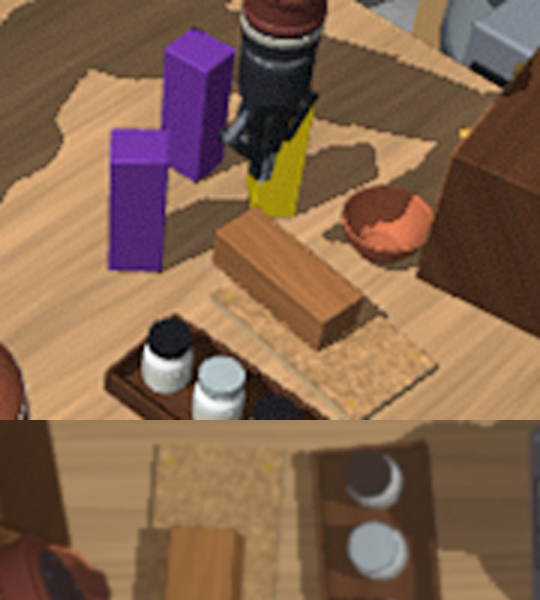

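The block lies flat on the cork with its far end at side crop (340,310). I'll measure its middle relative to the board.

Run:
```python
from h import *
d=lambda u,v:(250+u/3,80+v/3)
P=[onz('side',*d(*p),71)[:2] for p in[(255,210),(365,297),(318,322),(215,236)]]
for p in P: print(p)
c=sum(P)/4; a=np.radians(-3.5); e=c-[557,337]
print('mid',c,'board xy',e@[np.cos(a),np.sin(a)],e@[-np.sin(a),np.cos(a)],'yaws',[np.degrees(np.arctan2(*(q-p)[::-1])) for p,q in((P[0],P[1]),(P[3],P[2]))])
t=cv2.imread('pics/t3.png'); 
print('far edge top', onz('top',100+170/3,160+(527-420)/3,71),onz('top',100+240/3,160+(528-420)/3,71))
```

```text
[410.3 374.5]
[586.6 366.3]
[575.4 300.3]
[407.9 309.5]
mid [495.  337.6] board xy -61.88656433812545 -3.1506209177588462 yaws [np.float64(-2.6650408433805404), np.float64(-3.15305332441235)]
far edge top [579.2 367.6  71. ] [576.6 297.4  71. ]
```

The middle sits at about board x = -64 to -67, close to the -75 limit. I'll nudge it about 33 mm along from behind.

```bash
python3 -m inch '[[0,0.03,0,0,0,0,0],[0,0.06,0,0,0,0,0],[0,0.068,0,0.01,0,0,0],[0,0.068,0,0.04,0,0,0],[0,0.068,0,0.075,0,0,0],[0,0.068,0,0.105,0,0,0],[0,0.068,0,0.118,0,0,0],[0,0.068,0,0.118,0,0,0]]' | grep -E 'ee_|ft'
python3 -m inch '[[0,-0.006,0,0,0,0,0],[0,-0.012,0,0,0,0,0],[0,-0.018,0,0,0,0,0],[0,-0.024,0,0,0,0,0],[0,-0.029,0,0,0,0,0],[0,-0.034,0,0,0,0,0],[0,-0.039,0,0,0,0,0],[0,-0.044,0,0,0,0,0],[0,-0.049,0,0,0,0,0],[0,-0.054,0,0,0,0,0],[0,-0.058,0,0,0,0,0],[0,-0.058,0,0,0,0,0]]' | grep -E 'ee_|ft'
```

```text
ee_pos: [362.7, 343.7, 41.5]
ft_force: [0.6, -0.0, -0.5]
ee_pos: [424.0, 342.0, 45.7]
ft_force: [-0.2, -0.4, 0.4]
```

```bash
python3 -m inch '[[0,0.02,0,0,0,0,0],[0,0.045,0,0,0,0,0],[0,0.055,0,-0.03,0,0,0],[0,0.055,0,-0.07,0,0,0],[0,0.055,0,-0.11,0,0,0],[0,0.055,0,-0.15,0,0,0],[0,0.055,0,-0.19,0,0,0],[0,0.055,0,-0.19,0,0,0]]' | grep -E 'time|ee_|ft'
python3 - <<'E'
from h import *
s=camera('side');t=camera('top')
a=cv2.resize(s[80:260,240:430],None,fx=3,fy=3,interpolation=2)
cv2.imwrite('pics/m4.png',a[:,:,::-1])
# needle recheck
im=cv2.cvtColor(cv2.resize(t[160:235,270:345],None,fx=8,fy=8,interpolation=2),7)
print('needle row',240+int(im[240:340,82:105].mean(1).argmin()))
E
```

```text
time: 14.38
ee_pos: [370.9, 345.9, 244.1]
ft_force: [0.9, 0.2, 0.9]
needle row 292
```

View pics/m4.png

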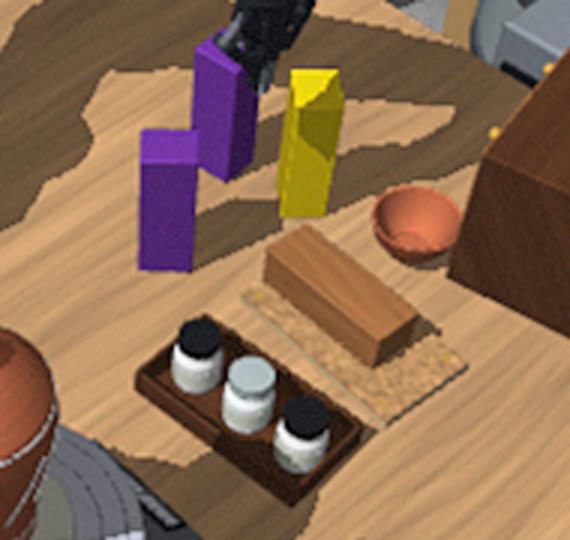

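The block lies flat and aligned, moved forward (far top edge about (417,312)-(372,340), middle about board x = -33). The needle is unchanged on line 4 and the robot is clear. Handing in.

```bash
python3 -c "
from bench import job_done
print(job_done())"
```

```text
the job is handed in; nothing more can be done
None
```

I handed the job in at about 14.5 s: the timber block lies flat along the cork board (middle about 33 mm short of its centre), the speed needle reads within about 1 mm of the fourth line, the robot did not go near the vase, and I saw no other pots or tools disturbed. `job_done()` returned no verdict.

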